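Feed a test coupon from the magazine and mark it with the automatic punch

ROBOT

A 6-joint arm with a two-finger parallel gripper is mounted at the origin on the work surface. World frame = base frame: x ahead of the robot, y to its left, z up, the work surface at z = 0. Lengths are in m, angles in rad, forces in N, time in s.
With the tool pointing down it reaches from about 0.325 to 0.775 m from the base axis. Payload 5.5 kg.
Tool frame: the origin (TCP) lies between the finger pads; the fingertips stand 25 mm ahead of it and the grasp point (between the pads) lies 6 mm ahead of it; x points along the fingers, y is the direction in which the jaws open and shut, and the axes are right-handed (so a half turn about x gives the same grasp; the last joint's range is limited). The gripper opens to 88 mm and grips with 3 to 60 N. Pads are 20 mm wide; open, the fingers measure 115 mm over their backs; the gripper's body (75 mm by 178 mm) begins 61 mm behind the grasp point.
Start: joints at [-1.343, 0.091, 1.231, -0, 1.82, -0.057], TCP at [0.169, -0.576, 0.248] pointing down, gripper open.
Joint ranges: [-2.87, 2.87], [-0.86, 2.18], [0.17, 2.46], [-1.51, 4.65], [0.06, 2.69], [-2.65, 2.65]. Speed limits (rad/s): [2.57, 2.57, 3.01, 3.14, 3.14, 3.14].

INTERFACE

Orientations are given as a rotation vector (axis times angle).
In Python, from workcell import arm gives the robot as it stands.
- The arm moves only by the shell command python3 -m inch 'ROWS'. ROWS is JSON, one flat list of numbers, 7 for each row, row after row: the finger opening in mm, from 0 to 87.8, then the shift along the tool's x, y, z in units of 60 mm (1.0 is 60 mm), then the turn, a rotation vector about the tool's x, y, z in degrees. A call has exactly 5 rows; each row shifts and turns the commanded pose from where the row before left it, along the tool's axes as they then stand; what a row does not reach is not made up. A row lasts 1/8 s, in which the tool goes at most 62.5 mm and 10.7 degrees, less where a joint would pass 70% of its speed; a pose out of reach is approached as far as the arm can. A call is refused whole if a number of a shift passes 1 or a number of a turn 10.7, either way. A call with a gripper value outside its range is refused whole. The fingers move at their own pace and stop on an object; the grip force is fixed at half the most. Time passes only in rows, so rows that do not move let the fingers close, or fill a call up. It gives the time, the measured TCP pose, the force and the opening at its end, in the units of the state.
- arm.observe(): the state, without advancing time (a new reading comes with each control period).
- arm.get_image(name): name is "side" or "top" or "wrist"; returns (picture, depth): 480x640x3 uint8, red, green, blue; 480x640 float32, m along the optical axis (not along the pixel's ray), 0 where there is no reading.
- arm.calibration(name): a dict with "fx", "fy", "cx", "cy" (pixels), "world_from_camera" (4x4, takes a point from camera to world coordinates); the wrist camera has in their place "mount" (4x4, takes a point from camera to tool coordinates, whose origin is the TCP and whose axes are the tool frame's). Camera axes: x right, y up, looking along -z (the intrinsics and any distortion apply to the point x, -y, -z); pixel columns grow to the right and rows downward; lengths in m; the calibration is good to about 2 mm. A picture is of the moment at which its call begins: read the wrist's pose just before it. calibration takes no time and is no camera call.
- arm.hand_in(): hands the job in, once; it reports no verdict.
The state is a dict: "time_s": time; "joints": joint angles; "qd": joint speeds; "joint_efforts": joint torques, N m; "eef_pos": TCP position; "orientation": TCP orientation; "wrist_force": force on the tool from outside, world axes, zero at the start; "torque": the same for the moment, N m; "width": opening from 0.0 (shut) to 1.0 (fully open).
Only numpy, scipy, OpenCV 4.12 (cv2) and the standard library are available. Lean on these libraries where they do the work, as an engineer would, in place of code of your own. Each camera call takes 0.05 s, during which the arm holds its last target.

TASK

Mark one test coupon: with the feed slide push the bottom coupon out of the magazine until it is home against the end stop under the punch, then press the punch cap straight down until the punch trips with a snap, and stop there - do not go on and drive it hard into its stop. Let the cap come all the way up and leave the feed slide fully back, the rest of the stack dropped down in the magazine, the marked coupon still home under the punch, and the other things on the table undisturbed.

Things in the scene. Friction and masses are not known exactly. Their poses are not given: they have to be found in the camera images.
- station: Fixed metal marking station, base 290 x 66 x 15 mm. Origin under the base's middle on the table; +x is the feed direction. Along x: slide handle, magazine (axis at x = +35 mm, four corner angles up to 81 mm above the table, five coupons stacked), punch (axis at x = +105 mm). Punch head and its column (+y side) end 98 mm above the table
- slide_handle (a point): Black upright handle of the feed slide, 16 mm along the feed, 20 mm across, from 23 to 89 mm above the table, its sides free. The point is on its axis, 16 mm below its top; axes as the station's. With the slide fully back it lies 144 mm behind the magazine's axis
- feed_slide (a joint): Feed slide, m: 0 fully back, grows to station +x, range to 0.086; starts anywhere from 0 to 0.010, stays where left (friction 2 N). Its 8 mm high blade meets the bottom coupon at 0.012 and has it home on the end stop at 0.082, where it is felt to stop. The next coupon drops to the bed only when the blade is drawn back
- punch_cap: Plain metal cap, 30 mm diameter, of the upright spring punch, on an 18 mm barrel. Origin at the centre of its flat top, 152 mm above the table when up. Moves only straight down, up to 40 mm, against a light return spring (4 to 6 N). The gap between point and coupon is set differently each time, unseen in these readings: 3 to 21 mm. More than 30 N on the cap is too much
- punch_pin (a joint): How far the pin has snapped into the barrel, m: 0 to 0.003 armed, 0.007 tripped; stays tripped. Once its point is on the coupon the force climbs about 2 N per mm for about 7 mm; at about 15 to 20 N in all it trips and the force drops at once by about 8 N. Some 6 mm further down the mechanism is solid. It cannot trip without a coupon under it
- coupon_seat (a point): Point in the bed under the punch where the middle of a coupon lies when it is home against the end stop (20 mm above the table); axes as the station's
- coupon_a_mid (a point): Middle of the bottom coupon of the stack: plain white plastic plate 44 mm (feed direction) x 40 x 10 mm. It is the one to be marked
- coupon_b_mid (a point): Middle of the second coupon from the bottom, same size; it becomes the bottom one (middle 20 mm above the table)
- coupon_e_mid (a point): Middle of the top, fifth coupon, same size; it starts with its middle 60 mm and ends 50 mm above the table
- caliper: Bystander: steel caliper lying flat, about 190 x 68 x 12 mm, origin under its beam
- setup_block: Bystander: steel setup block 75 x 50 x 25 mm with three holes, origin under its middle
- standoff: Bystander: black standing post 98 mm high with a 32 mm foot, origin under its foot
Things that resemble listed ones, but are neither listed nor needed, are in the scene too. What is shaped like the part that bears coupon_e_mid but orange or red is not meant.

How it is judged:
On the way, in this order (a step that is already met when the one before it is completed fails the run):
1. the bottom coupon lies home under the punch, which is not yet tripped (distance between coupon_a_mid and coupon_seat below 0.004 m and value of joint punch_pin below 0.002 m), for 0.1 s.
2. the punch has tripped on the coupon (value of joint punch_pin above 0.005 m and distance between coupon_a_mid and coupon_seat below 0.004 m), for 0.1 s.
At the end, for the whole second after the job is handed in: Pin snapped in over 5 mm; the former bottom coupon within 4 mm of its seat under the punch; cap up (within 3 mm); feed slide back (within 6 mm); second and top coupons in the magazine (within 4 mm along the feed), one thickness lower than at the start (within 2 and 3 mm) (all of step 2 and height (world z) of punch_cap above 0.149 m and value of joint feed_slide below 0.006 m and z of coupon_b_mid in the frame of station below 0.022 m and x of coupon_b_mid in the frame of station between 0.031 and 0.039 m and height (world z) of coupon_e_mid between 0.047 and 0.053 m and x of coupon_e_mid in the frame of station between 0.031 and 0.039 m); the robot touches nothing.
It fails at once if the punch cap pressed with more than 30 N, into its solid stop (contact force between any of the fingers, the arm and punch_cap above 30 N).
It fails at once if a bystander moved by more than 20 mm or the standing post tipped (distance of any of caliper, setup_block, standoff from where it was at the start of the episode above 0.02 m or angle between standoff's own z axis and vertical above 0.4 rad).
It also fails if it takes over 67 s, if anything falls off the work surface, if the arm or the gripper's body presses on something with over 40 N, if the wrist force passes 120 N, or if a joint passes its speed limit or range.

## Working session

There is one attempt and no reset: what is moved stays moved. The work goes in short steps, Python scripts to look and compute and a shell command to move; the robot and the scene stay as the last step left them, time stands still between calls to the robot, and variables do not carry over. Pictures are saved under pics/ and viewed, and the job is handed in when it is done.

```bash
mkdir -p pics; ls
python3 - <<'E'
from workcell import arm
import cv2, numpy as np
print(arm.observe())
for n in("top","side"):
    p,d=arm.get_image(n); cv2.imwrite(f"pics/{n}0.png",p[:,:,::-1]); np.save(f"pics/{n}0.npy",d)
    c=arm.calibration(n); print(n,{k:(np.round(v,4).tolist() if hasattr(v,'__len__') else v) for k,v in c.items()})
print(arm.calibration("wrist"))
E
```

```text
pics
{'time_s': 0.0, 'joints': array([-1.34271496e+00,  9.18453133e-02,  1.23181797e+00,  1.93984383e-05,
        1.81979007e+00, -5.67137870e-02]), 'qd': array([ 0.00350687,  0.00016419, -0.0006563 ,  0.00086955,  0.00216692,
        0.00086373]), 'joint_efforts': array([-3.83620456e-03, -4.46454942e+01, -4.06453085e+01,  6.96066907e-02,
        2.92846287e-02, -1.31930365e-04]), 'eef_pos': array([ 0.16852075, -0.5756087 ,  0.24655329]), 'orientation': array([ 2.0693225 ,  0.2986401 , -2.06961623]), 'wrist_force': array([-0.8476936 , -0.14127803,  0.19300868]), 'torque': array([-0.01772032, -0.01940256,  0.02345536]), 'width': 0.9989975118222625}
top {'fx': 449.8567973519929, 'fy': 449.8567973519929, 'cx': 321.4257047657565, 'cy': 238.59006161679028, 'world_from_camera': [[-0.0031, 0.999, -0.045, 0.5267], [-0.9998, -0.0022, 0.0202, 0.0005], [0.0201, 0.045, 0.9988, 1.0444], [0.0, 0.0, 0.0, 1.0]]}
side {'fx': 516.5442981957411, 'fy': 516.5442981957411, 'cx': 315.9926619337753, 'cy': 232.53496848033325, 'world_from_camera': [[-0.7954, 0.4522, -0.4036, 0.1147], [-0.606, -0.5844, 0.5396, 0.5719], [0.0082, 0.6738, 0.7389, 0.9322], [0.0, 0.0, 0.0, 1.0]]}
{'fx': 382.4031211920446, 'fy': 382.4031211920446, 'cx': 321.2140156318834, 'cy': 239.57229455471395, 'mount': array([[-1.83791017e-04,  2.71614574e-01, -9.62406094e-01,
        -1.36602184e-01],
       [ 9.99999945e-01, -2.14988626e-04, -2.51645384e-04,
        -5.70371524e-04],
       [-2.75256917e-04, -9.62406087e-01, -2.71614519e-01,
        -7.38110727e-02],
       [ 0.00000000e+00,  0.00000000e+00,  0.00000000e+00,
         1.00000000e+00]])}
```

View pics/top0.png

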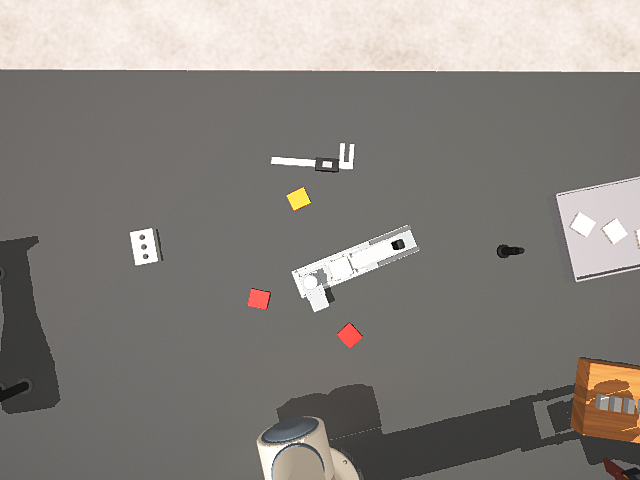

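View pics/side0.png

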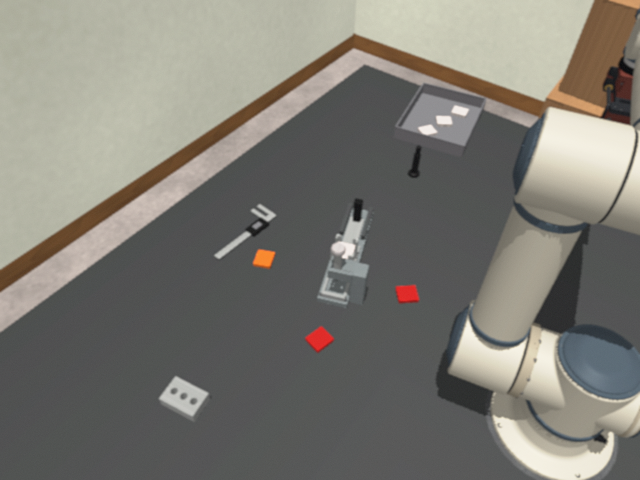

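The top view shows the station from about (295,280) to (415,240), with the black handle at (399,244) and the cap at (310,281). The standoff is at (505,251), the caliper at (315,162) and the block at (145,246). I'll enlarge the station.

```bash
cat > h.py <<'E'
from workcell import arm
import cv2, numpy as np
from scipy.spatial.transform import Rotation as R
def T():
    o=arm.observe(); M=np.eye(4); M[:3,:3]=R.from_rotvec(o['orientation']).as_matrix(); M[:3,3]=o['eef_pos']; return M
def w2c(n):
    c=arm.calibration(n)
    return c, (c['world_from_camera'] if 'world_from_camera' in c else T()@c['mount'])
def pix_z(n,u,v,z,c=None):
    c,W=c or w2c(n); r=W[:3,:3]@np.array([(u-c['cx'])/c['fx'],-(v-c['cy'])/c['fy'],-1.]); o=W[:3,3]
    return o+r*(z-o[2])/r[2]
def pix_d(n,u,v,d,c=None):
    c,W=c or w2c(n); return W[:3,:3]@(d*np.array([(u-c['cx'])/c['fx'],-(v-c['cy'])/c['fy'],-1.]))+W[:3,3]
def proj(n,p,c=None):
    c,W=c or w2c(n); q=np.linalg.inv(W)@np.r_[p,1]; return c['cx']-c['fx']*q[0]/q[2], c['cy']+c['fy']*q[1]/q[2]
def st():
    o=arm.observe(); print('t',round(o['time_s'],3),'pos',np.round(o['eef_pos'],4),'F',np.round(o['wrist_force'],1),'w',round(o['width'],3)); print(np.round(T()[:3,:3],3).tolist())
E
python3 - <<'E'
from h import *
d=np.load('pics/top0.npy')
for u,v in [(310,281),(399,244),(340,266),(370,255)]:
    print(u,v,np.round(pix_d('top',u,v,d[v,u]),4))
p=cv2.imread('pics/top0.png')
cv2.imwrite('pics/top0c.png',cv2.resize(p[215:325,285:425],None,fx=5.6,fy=5.4,interpolation=cv2.INTER_CUBIC))
st()
E
```

```text
310 281 [0.483  0.0053 0.1507]
399 244 [ 0.5577 -0.1836  0.0921]
340 266 [ 0.5111 -0.0595  0.0652]
370 255 [ 0.5351 -0.1307  0.0213]
t 0.1 pos [ 0.1685 -0.5756  0.2466] F [ 0.2 -0.  -0.1] w 0.999
[[-0.0, 0.281, -0.96], [0.002, -0.96, -0.281], [-1.0, -0.002, -0.0]]
```

View pics/top0c.png

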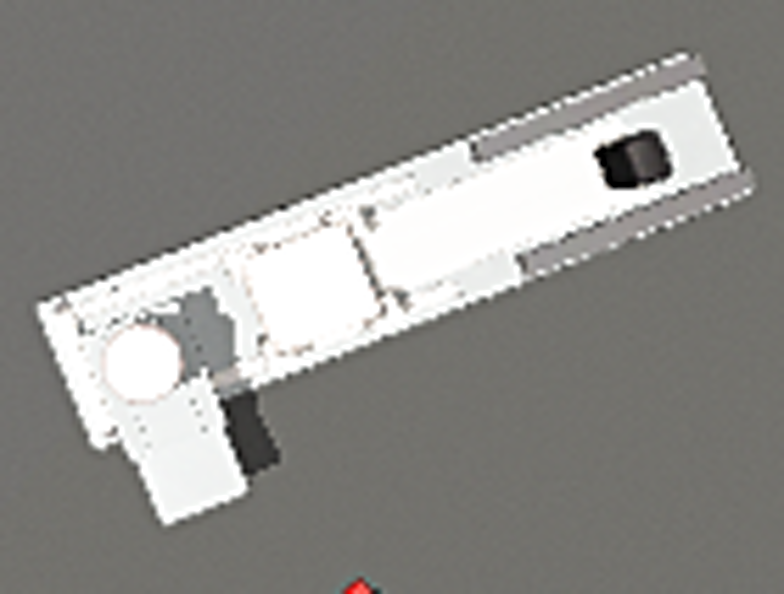

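```bash
python3 - <<'E'
from h import *
f=lambda x,y:(285+x/5.6,215+y/5.4)
cap=pix_z('top',*f(143,363),.152); h=pix_z('top',*f(648,160),.089)
print(cap,h,np.linalg.norm((cap-h)[:2]),np.degrees(np.arctan2(*(cap-h)[[1,0]])))
for a,b in [((40,305),(685,55)),((97,447),(750,185))]:
    A=pix_z('top',*f(*a),.015);B=pix_z('top',*f(*b),.015);print(A,B,np.linalg.norm(A-B),np.degrees(np.arctan2(*(A-B)[[1,0]])))
print(pix_z('top',500,251,.0),pix_z('top',500,251,.098))
E
python3 -m inch '[87,0,0,0,-9.5,0,0, 87,0,0,0,-9.5,0,0, 87,0,0,0,-9.5,0,0, 87,0,0,0,-9.5,0,0, 87,0,0,0,-9.5,0,0]'
python3 -m inch '[87,0,0,0,-9.5,0,0, 87,0,0,0,-9.5,0,0, 87,0,0,0,-9.5,0,0, 87,0,0,0,-9.5,0,0, 87,0,0,0,-9.5,0,0]'
python3 -c "from h import *;st()"
```

```text
[0.48063694 0.00428183 0.152     ] [ 0.55648952 -0.1878681   0.089     ] 0.20657979097599372 111.54198957581534
[0.49814622 0.04674074 0.015     ] [ 0.60355361 -0.21822954  0.015     ] 0.2851665574283712 111.69307640901562
[0.43835908 0.02361429 0.015     ] [ 0.54804616 -0.24436701  0.015     ] 0.289560415750883 112.25971406827628
[ 0.54377628 -0.43846846  0.        ] [ 0.54217644 -0.39727366  0.098     ]
time_s: 0.72
eef_pos: [0.1686, -0.5757, 0.2469]
orientation: [1.534, 0.962, -1.533]
wrist_force: [0.2, 0.3, 0.6]
width: 0.99
time_s: 1.35
eef_pos: [0.1685, -0.5757, 0.2469]
orientation: [0.928, 1.365, -0.926]
wrist_force: [-0.4, 0.4, 1.3]
width: 0.993
t 1.35 pos [ 0.1685 -0.5757  0.2469] F [-0.4  0.4  1.3] w 0.993
[[-0.0, 0.93, 0.369], [0.001, 0.369, -0.93], [-1.0, 0.0, -0.001]]
```

```bash
python3 -m inch '[87,-0.04,0.84,-0.54,0,0,0, 87,-0.04,0.84,-0.54,0,0,0, 87,-0.04,0.84,-0.54,0,0,0, 87,-0.04,0.84,-0.54,0,0,0, 87,-0.04,0.84,-0.54,0,0,0]'
python3 -m inch '[87,-0.04,0.84,-0.54,0,0,0, 87,-0.04,0.84,-0.54,0,0,0, 87,-0.04,0.84,-0.54,0,0,0, 87,-0.04,0.84,-0.54,0,0,0, 87,0,0.4,-0.2,0,0,0]'
python3 - <<'E'
from h import *
st()
p,d=arm.get_image('wrist');cv2.imwrite('pics/w1.png',p[:,:,::-1]);np.save('pics/w1.npy',d);st()
E
```

```text
time_s: 1.98
eef_pos: [0.3451, -0.3315, 0.2593]
orientation: [0.931, 1.363, -0.931]
wrist_force: [0.8, -0.2, 0.3]
width: 0.99
time_s: 2.6
eef_pos: [0.5042, -0.1166, 0.2689]
orientation: [0.929, 1.364, -0.928]
wrist_force: [0.5, -0.8, 1.1]
width: 0.996
t 2.6 pos [ 0.5042 -0.1166  0.2689] F [ 0.5 -0.8  1.1] w 0.996
[[-0.0, 0.93, 0.367], [0.001, 0.367, -0.93], [-1.0, -0.0, -0.001]]
t 2.65 pos [ 0.5053 -0.1153  0.2683] F [-0.8  2.3  0.3] w 0.991
[[-0.0, 0.93, 0.368], [0.002, 0.368, -0.93], [-1.0, 0.001, -0.002]]
```

View pics/w1.png

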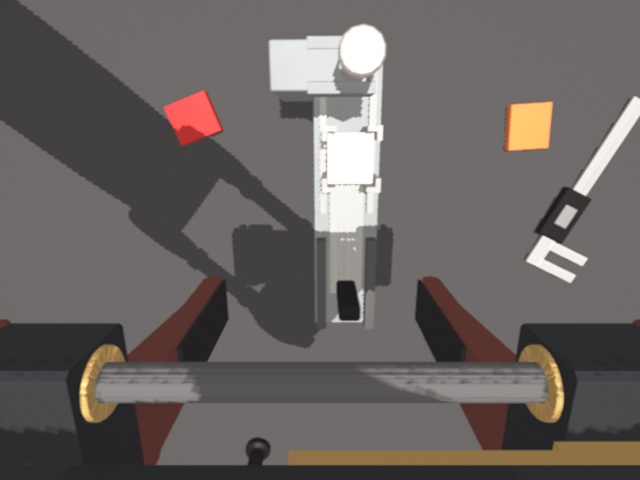

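The wrist view shows the cap at about (362,50), the magazine at (350,157) and the handle at (348,300), with feed pointing up in the image. I'll retake it now that the arm has settled and enlarge it.

Run:
```python
from h import *
st()
p,d=arm.get_image('wrist');np.save('pics/w2.npy',d);p=p[:,:,::-1];cv2.imwrite('pics/w2.png',p)
cv2.imwrite('pics/w2a.png',cv2.resize(p[225:335,300:400],None,fx=5,fy=5,interpolation=cv2.INTER_CUBIC))
cv2.imwrite('pics/w2b.png',cv2.resize(p[15:115,300:400],None,fx=5,fy=5,interpolation=cv2.INTER_CUBIC))
st()
```

```text
t 2.65 pos [ 0.5053 -0.1153  0.2683] F [-0.8  2.3  0.3] w 0.991
[[-0.0, 0.93, 0.368], [0.002, 0.368, -0.93], [-1.0, 0.001, -0.002]]
t 2.7 pos [ 0.5041 -0.1171  0.2682] F [ 0.2 -1.1 -0.1] w 0.994
[[-0.001, 0.93, 0.367], [0.001, 0.367, -0.93], [-1.0, -0.001, -0.002]]
```

View pics/w2a.png

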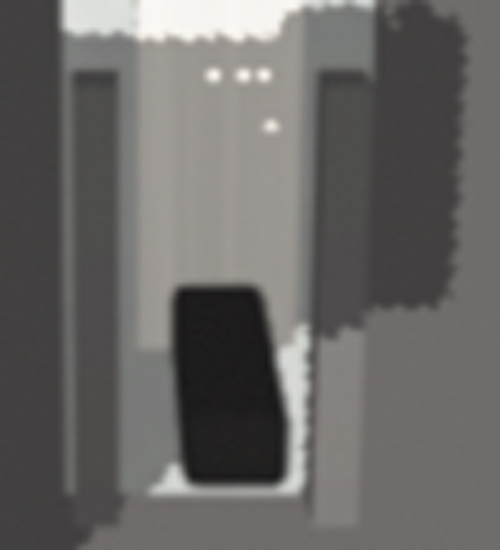

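View pics/w2b.png

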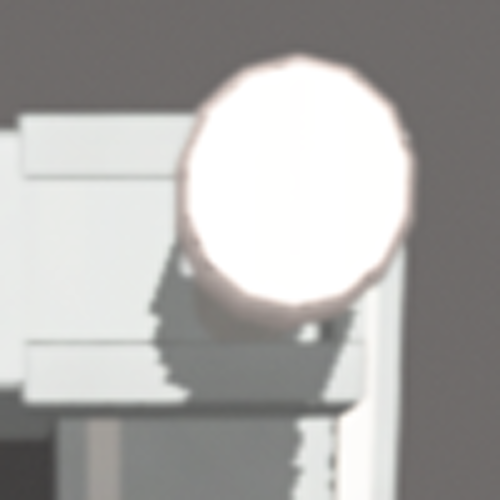

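Run:
```python
from h import *
h=pix_z('wrist',347.2,315,.089);c=pix_z('wrist',359.6,51,.152)
d=np.load('pics/w2.npy');print(pix_d('wrist',347,315,d[315,347]),pix_d('wrist',360,51,d[51,360]))
print(h,c,np.linalg.norm((c-h)[:2]),np.degrees(np.arctan2(*(c-h)[[1,0]])))
M=T();
print('handle in tool',M[:3,:3].T@(h-M[:3,3]))
for u,v in [(314,238+0),(325,320)]: pass
# base edges z=.015 left/right edges, rail tops
a=pix_z('wrist',300+68/5,225+480/5,.015);b=pix_z('wrist',300+62/5,225+60/5,.015);print(np.degrees(np.arctan2(*(b-a)[[1,0]])))
```

```text
[ 0.55698128 -0.18852697  0.08746095] [0.48062904 0.00460531 0.1521868 ]
[ 0.5567608  -0.18777827  0.089     ] [0.48040746 0.00455546 0.152     ] 0.20693500393623962 111.65226480498407
handle in tool [0.1790907  0.02315451 0.08531623]
111.99631137500162
```

```bash
python3 -m inch '[87,0,0.19,0.71,0,0,0, 87,0,0.19,0.71,0,0,0, 87,0,0,0,0,0,0, 87,0.8,0,0,0,0,0, 87,0.8,0,0,0,0,0]'
python3 -m inch '[87,0.8,0,0,0,0,0, 87,0.6,0,0,0,0,0, 87,0.17,0,0,0,0,0, 87,0,0,0,0,0,0, 60,0,0,0,0,0,0]'
python3 - <<'E'
from h import *
st();M=T();print(M[:3,:3].T@(np.array([.5567,-.188,.073])-M[:3,3]))
p,d=arm.get_image('wrist');cv2.imwrite('pics/w3.png',p[:,:,::-1])
E
```

```text
time_s: 3.32
eef_pos: [0.5547, -0.1908, 0.173]
orientation: [0.932, 1.361, -0.931]
wrist_force: [0.7, -1.0, 0.0]
width: 0.993
time_s: 3.95
eef_pos: [0.5563, -0.1909, 0.0816]
orientation: [0.931, 1.359, -0.93]
wrist_force: [0.4, 0.3, 0.6]
width: 0.913
t 3.95 pos [ 0.5563 -0.1909  0.0816] F [0.4 0.3 0.6] w 0.913
[[0.003, 0.932, 0.363], [-0.001, 0.363, -0.932], [-1.0, 0.003, 0.003]]
[ 0.00860962  0.00144837 -0.00256901]
```

View pics/w3.png

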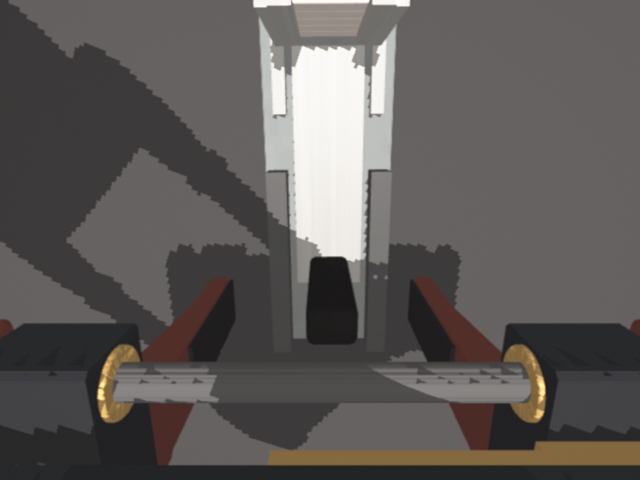

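```bash
python3 -m inch '[50,0.04,0.04,0,0,0,0, 30,0,0,0,0,0,0, 10,0,0,0,0,0,0, 10,0,0,0,0,0,0, 10,0,0,0,0,0,0]'
python3 -m inch '[10,0,0,0,0,0,0, 10,0,0,0,0,0,0, 10,0,0,0,0,0,0, 10,0,0,0,0,0,0, 10,0,0,0,0,0,0]'
python3 - <<'E'
from h import *
st()
p,d=arm.get_image('wrist');cv2.imwrite('pics/w4.png',p[:,:,::-1])
E
```

```text
time_s: 4.62
eef_pos: [0.5576, -0.1896, 0.0766]
orientation: [0.931, 1.363, -0.931]
wrist_force: [0.4, -0.2, -0.6]
width: 0.299
time_s: 5.25
eef_pos: [0.5595, -0.1888, 0.0766]
orientation: [0.932, 1.36, -0.927]
wrist_force: [10.1, 3.1, -3.1]
width: 0.227
t 5.25 pos [ 0.5595 -0.1888  0.0766] F [10.1  3.1 -3.1] w 0.227
[[0.004, 0.931, 0.365], [0.001, 0.365, -0.931], [-1.0, 0.004, 0.001]]
```

View pics/w4.png

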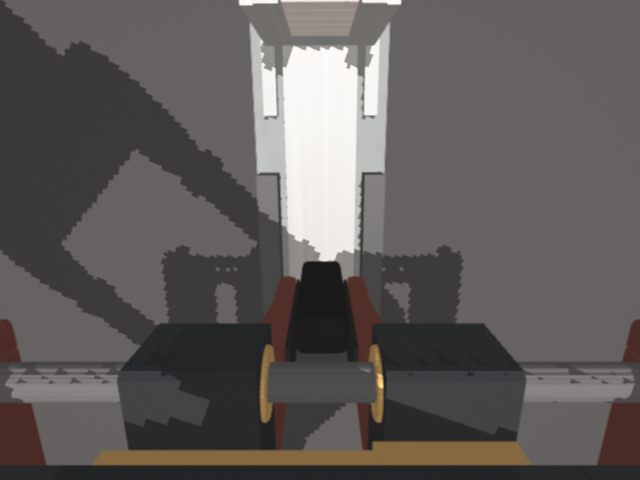

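The handle is gripped centrally at (322,320), 20 mm wide. Next I ease out the lateral bias and push forward.

```bash
python3 -m inch '[10,0,0.03,0,0,0,0, 10,0,0,-0.1,0,0,0, 10,0,0,-0.15,0,0,0, 10,0,0,-0.15,0,0,0, 10,0,0,-0.15,0,0,0]'
python3 -m inch '[10,0,0,-0.15,0,0,0, 10,0,0,-0.15,0,0,0, 10,0,0,-0.15,0,0,0, 10,0,0,-0.1,0,0,0, 10,0,0,0,0,0,0]'
python3 -c "
from h import *
st();o=arm.observe();f=np.array([-.368,.93,0]);print('feed',f@(o['eef_pos']-np.array([.4805,.0045,0]))+.105, 'Ff',f@o['wrist_force'])"
```

```text
time_s: 5.92
eef_pos: [0.5475, -0.1583, 0.0766]
orientation: [0.931, 1.361, -0.931]
wrist_force: [4.4, -3.9, -2.7]
width: 0.226
time_s: 6.55
eef_pos: [0.5349, -0.1264, 0.0766]
orientation: [0.931, 1.364, -0.93]
wrist_force: [1.2, 2.0, -2.0]
width: 0.226
t 6.55 pos [ 0.5349 -0.1264  0.0766] F [ 1.2  2.  -2. ] w 0.226
[[-0.001, 0.931, 0.364], [0.001, 0.364, -0.931], [-1.0, -0.0, -0.002]]
feed -0.03678279230621696 Ff 1.4255179626117767
```

```bash
cat > q.py <<'E'
from h import *
o=arm.observe();f=np.array([-.368,.93,0]);print('feed mm',round(1e3*(f@(o['eef_pos']-np.array([.4805,.0045,0])))+105,2),'Ff',round(f@o['wrist_force'],1),'Flat',round(np.array([.93,.368,0])@o['wrist_force'],1))
E
python3 -m inch '[10,0,0,-0.03,0,0,0, 10,0,0,-0.03,0,0,0, 10,0,0,-0.03,0,0,0, 10,0,0,0,0,0,0, 10,0,0,0,0,0,0]'
python3 q.py
python3 -m inch '[10,0,0,-0.02,0,0,0, 10,0,0,-0.02,0,0,0, 10,0,0,0,0,0,0, 10,0,0,0,0,0,0, 10,0,0,0,0,0,0]'
python3 q.py
```

```text
time_s: 7.18
eef_pos: [0.5332, -0.1224, 0.0766]
orientation: [0.931, 1.363, -0.931]
wrist_force: [2.4, -1.2, -2.8]
width: 0.23
feed mm -32.42 Ff -2.0 Flat 1.8
time_s: 7.8
eef_pos: [0.5323, -0.1201, 0.0766]
orientation: [0.931, 1.363, -0.931]
wrist_force: [1.8, -0.6, -2.7]
width: 0.225
feed mm -29.95 Ff -1.2 Flat 1.5
```

```bash
python3 -m inch '[10,0,0,-0.02,0,0,0, 10,0,0,-0.02,0,0,0, 10,0,0,0,0,0,0, 10,0,0,0,0,0,0, 10,0,0,0,0,0,0]'
python3 q.py
python3 -m inch '[10,0,0,-0.02,0,0,0, 10,0,0,-0.01,0,0,0, 10,0,0,0,0,0,0, 10,0,0,0,0,0,0, 10,0,0,0,0,0,0]'
python3 q.py
```

```text
time_s: 8.43
eef_pos: [0.5317, -0.1187, 0.0766]
orientation: [0.93, 1.361, -0.932]
wrist_force: [4.1, -5.5, -4.7]
width: 0.226
feed mm -28.39 Ff -6.6 Flat 1.8
time_s: 9.05
eef_pos: [0.5317, -0.1185, 0.0767]
orientation: [0.93, 1.358, -0.933]
wrist_force: [7.5, -10.0, -6.9]
width: 0.226
feed mm -28.23 Ff -12.1 Flat 3.3
```

The slide stopped at feed -28.3 mm and the force rises, so the coupon is home. I now retract by about 82 mm.

```bash
python3 -m inch '[10,0,0,0.1,0,0,0, 10,0,0,0.2,0,0,0, 10,0,0,0.2,0,0,0, 10,0,0,0.2,0,0,0, 10,0,0,0.2,0,0,0]'
python3 q.py
python3 -m inch '[10,0,0,0.2,0,0,0, 10,0,0,0.2,0,0,0, 10,0,0,0.08,0,0,0, 10,0,0,0,0,0,0, 10,0,0,0,0,0,0]'
python3 q.py
```

```text
time_s: 9.68
eef_pos: [0.551, -0.1671, 0.0766]
orientation: [0.931, 1.363, -0.93]
wrist_force: [1.3, 4.9, -1.5]
width: 0.228
feed mm -80.51 Ff 4.0 Flat 3.0
time_s: 10.3
eef_pos: [0.562, -0.1948, 0.0766]
orientation: [0.931, 1.36, -0.931]
wrist_force: [7.1, -0.6, -3.4]
width: 0.228
feed mm -110.3 Ff -3.1 Flat 6.4
```

```bash
python3 -m inch '[10,0,0,0.02,0,0,0, 10,0,0,0.02,0,0,0, 10,0,0,0,0,0,0, 10,0,0,0,0,0,0, 10,0,0,0,0,0,0]'
python3 q.py
python3 - <<'E'
from h import *
p,d=arm.get_image('wrist');cv2.imwrite('pics/w5.png',p[:,:,::-1])
E
```

```text
time_s: 10.92
eef_pos: [0.5621, -0.195, 0.0766]
orientation: [0.932, 1.364, -0.929]
wrist_force: [0.1, 8.5, -0.2]
width: 0.228
feed mm -110.5 Ff 7.8 Flat 3.2
```

View pics/w5.png

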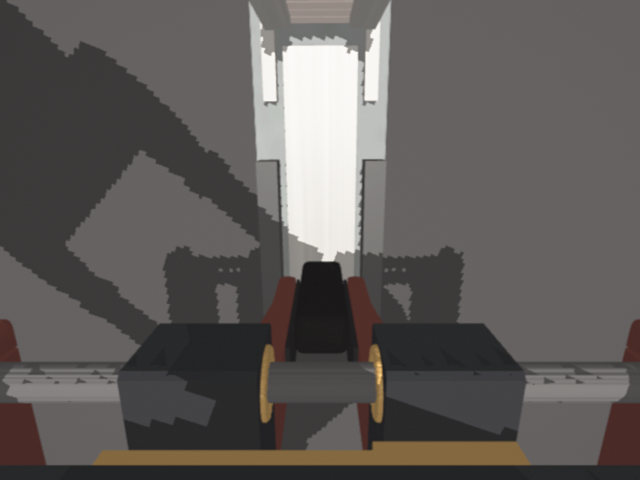

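The wrist view shows the slide drawn back with the handle still at (322,320). The back stop is felt after 82 mm of travel. I release and lift.

```bash
python3 -m inch '[10,0,0,-0.03,0,0,0, 50,0,0,0,0,0,0, 50,0,0,0,0,0,0, 50,0,0,0,0,0,0, 50,0,0,0,0,0,0]'
python3 -m inch '[50,-0.3,0,0,0,0,0, 50,-0.8,0,0,0,0,0, 50,-0.8,0,0,0,0,0, 50,-0.8,0,0,0,0,0, 50,-0.5,0,0,0,0,0]'
python3 - <<'E'
from h import *
st()
p,d=arm.get_image('wrist');cv2.imwrite('pics/w6.png',p[:,:,::-1]);np.save('pics/w6.npy',d)
M=T();print(M[:3,:3].T@(np.array([.4805,.0045,.152])-M[:3,3]))
E
```

```text
time_s: 11.6
eef_pos: [0.5611, -0.1943, 0.0767]
orientation: [0.931, 1.362, -0.931]
wrist_force: [0.7, 0.4, -0.3]
width: 0.567
time_s: 12.22
eef_pos: [0.5615, -0.1941, 0.2737]
orientation: [0.931, 1.357, -0.929]
wrist_force: [-0.2, -0.2, -0.8]
width: 0.57
t 12.225 pos [ 0.5615 -0.1941  0.2737] F [-0.2 -0.2 -0.8] w 0.57
[[0.005, 0.932, 0.364], [-0.002, 0.364, -0.932], [-1.0, 0.004, 0.004]]
[ 0.12396491 -0.00460284 -0.21572754]
```

View pics/w6.png

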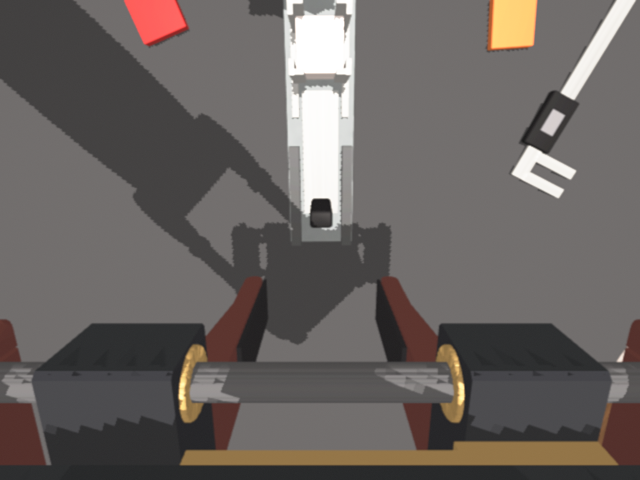

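The slide is back with the handle at (321,213). Next I close the fingers and move above the cap.

```bash
python3 -m inch '[0,0,-0.02,-0.9,0,0,0, 0,0,-0.02,-0.9,0,0,0, 0,0,-0.02,-0.9,0,0,0, 0,0,-0.02,-0.9,0,0,0, 0,0,0,0,0,0,0]'
python3 -m inch '[0,0,0,0,0,0,0, 0,0.5,0,0,0,0,0, 0,0.5,0,0,0,0,0, 0,0.2,0,0,0,0,0, 0,0,0,0,0,0,0]'
python3 - <<'E'
from h import *
st();M=T();print(M[:3,:3].T@(np.array([.4805,.0045,.152])-M[:3,3]))
p,d=arm.get_image('wrist');cv2.imwrite('pics/w7.png',p[:,:,::-1])
p,d=arm.get_image('side');cv2.imwrite('pics/s7.png',cv2.resize(p[180:320,260:420,::-1],None,fx=4,fy=4,interpolation=cv2.INTER_CUBIC))
E
```

```text
time_s: 12.9
eef_pos: [0.4772, 0.0081, 0.2697]
orientation: [0.928, 1.363, -0.926]
wrist_force: [1.0, -0.1, -0.2]
width: 0.039
time_s: 13.52
eef_pos: [0.4781, 0.0047, 0.196]
orientation: [0.931, 1.364, -0.933]
wrist_force: [-0.3, -0.5, 0.7]
width: 0.006
t 13.525 pos [0.4781 0.0047 0.196 ] F [-0.3 -0.5  0.7] w 0.006
[[-0.002, 0.932, 0.362], [-0.0, 0.362, -0.932], [-1.0, -0.002, -0.001]]
[0.04397084 0.00220459 0.00109088]
```

View pics/w7.png

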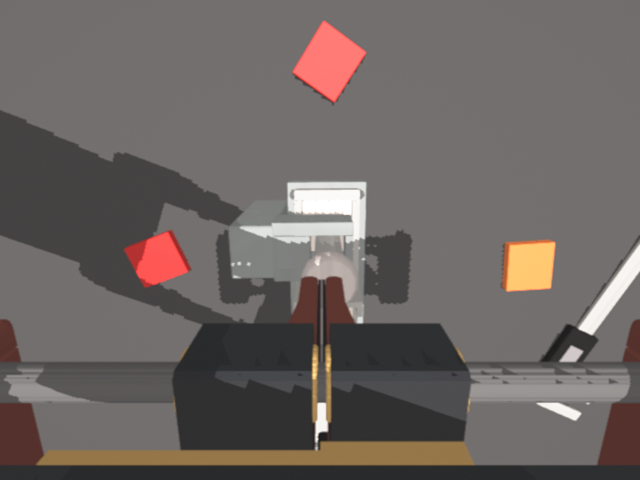

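View pics/s7.png

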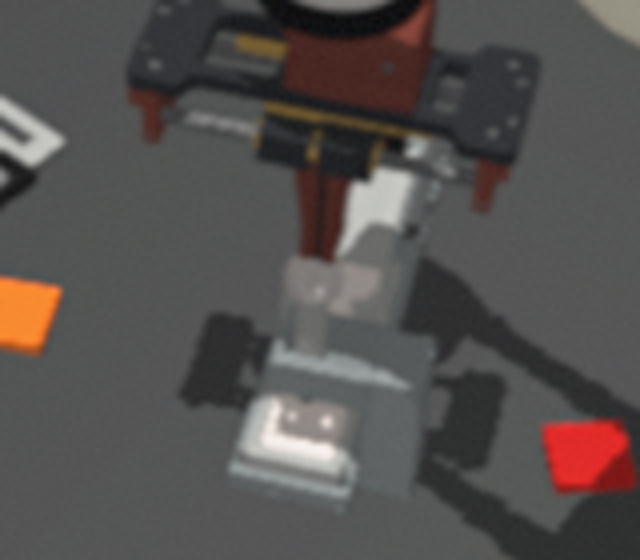

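The fingertips are just above the cap (cap at (327,275) in the wrist view), and the white coupon is visible under the punch head. I correct y slightly and descend.

```bash
python3 -m inch '[0,0,0.03,0.01,0,0,0, 0,0.1,0,0,0,0,0, 0,0.1,0,0,0,0,0, 0,0.08,0,0,0,0,0, 0,0,0,0,0,0,0]'
python3 -m inch '[0,0.02,0,0,0,0,0, 0,0.02,0,0,0,0,0, 0,0.02,0,0,0,0,0, 0,0.02,0,0,0,0,0, 0,0,0,0,0,0,0]'
```

```text
time_s: 14.25
eef_pos: [0.4798, 0.0057, 0.1791]
orientation: [0.93, 1.364, -0.931]
wrist_force: [0.1, -0.2, -0.1]
width: 0.006
time_s: 14.88
eef_pos: [0.4802, 0.0056, 0.1754]
orientation: [0.931, 1.362, -0.931]
wrist_force: [-1.1, 0.1, 3.6]
width: 0.006
```

```bash
python3 -m inch '[0,0.01,0,0,0,0,0, 0,0.01,0,0,0,0,0, 0,0.01,0,0,0,0,0, 0,0.01,0,0,0,0,0, 0,0,0,0,0,0,0]'
python3 -m inch '[0,0.01,0,0,0,0,0, 0,0.01,0,0,0,0,0, 0,0.01,0,0,0,0,0, 0,0.01,0,0,0,0,0, 0,0,0,0,0,0,0]'
```

```text
time_s: 15.5
eef_pos: [0.4802, 0.0056, 0.1726]
orientation: [0.931, 1.362, -0.931]
wrist_force: [-0.2, 1.0, 4.4]
width: 0.01
time_s: 16.12
eef_pos: [0.4802, 0.0056, 0.1702]
orientation: [0.931, 1.362, -0.931]
wrist_force: [0.3, 1.0, 4.2]
width: 0.007
```

```bash
python3 -m inch '[0,0.01,0,0,0,0,0, 0,0.01,0,0,0,0,0, 0,0.01,0,0,0,0,0, 0,0.01,0,0,0,0,0, 0,0,0,0,0,0,0]'
```

```text
time_s: 16.75
eef_pos: [0.4802, 0.0056, 0.1678]
orientation: [0.931, 1.362, -0.931]
wrist_force: [0.6, 0.2, 3.9]
width: 0.005
```

```bash
python3 -m inch '[0,0.015,0,0,0,0,0, 0,0.015,0,0,0,0,0, 0,0.015,0,0,0,0,0, 0,0.01,0,0,0,0,0, 0,0,0,0,0,0,0]'
```

```text
time_s: 17.38
eef_pos: [0.4802, 0.0056, 0.1645]
orientation: [0.931, 1.362, -0.931]
wrist_force: [2.2, -0.4, 3.8]
width: 0.007
```

```bash
python3 -m inch '[0,0.015,0,0,0,0,0, 0,0.015,0,0,0,0,0, 0,0.015,0,0,0,0,0, 0,0.01,0,0,0,0,0, 0,0,0,0,0,0,0]'
```

```text
time_s: 18.0
eef_pos: [0.4802, 0.0056, 0.1612]
orientation: [0.931, 1.362, -0.931]
wrist_force: [1.7, 0.2, 3.4]
width: 0.003
```

```bash
python3 -m inch '[0,0.01,0,0,0,0,0, 0,0.01,0,0,0,0,0, 0,0.01,0,0,0,0,0, 0,0.01,0,0,0,0,0, 0,0,0,0,0,0,0]'
```

```text
time_s: 18.62
eef_pos: [0.4802, 0.0056, 0.1591]
orientation: [0.931, 1.362, -0.931]
wrist_force: [1.4, 1.5, 4.5]
width: 0.006
```

```bash
python3 -m inch '[0,0.01,0,0,0,0,0, 0,0.01,0,0,0,0,0, 0,0.01,0,0,0,0,0, 0,0.01,0,0,0,0,0, 0,0,0,0,0,0,0]'
```

```text
time_s: 19.25
eef_pos: [0.4802, 0.0056, 0.1576]
orientation: [0.931, 1.362, -0.93]
wrist_force: [-0.9, 0.6, 9.8]
width: 0.007
```

The point is on the coupon at 9.8 N. I continue with smaller steps.

```bash
python3 -m inch '[0,0.01,0,0,0,0,0, 0,0.01,0,0,0,0,0, 0,0,0,0,0,0,0, 0,0,0,0,0,0,0, 0,0,0,0,0,0,0]'
```

```text
time_s: 19.88
eef_pos: [0.4802, 0.0056, 0.1568]
orientation: [0.931, 1.361, -0.93]
wrist_force: [-1.0, 0.4, 11.4]
width: 0.003
```

```bash
python3 -m inch '[0,0.01,0,0,0,0,0, 0,0.01,0,0,0,0,0, 0,0,0,0,0,0,0, 0,0,0,0,0,0,0, 0,0,0,0,0,0,0]'
```

```text
time_s: 20.5
eef_pos: [0.4802, 0.0056, 0.156]
orientation: [0.931, 1.361, -0.93]
wrist_force: [-2.2, 0.2, 12.6]
width: 0.006
```

```bash
python3 -m inch '[0,0.01,0,0,0,0,0, 0,0.01,0,0,0,0,0, 0,0,0,0,0,0,0, 0,0,0,0,0,0,0, 0,0,0,0,0,0,0]'
```

```text
time_s: 21.12
eef_pos: [0.4802, 0.0056, 0.1551]
orientation: [0.931, 1.361, -0.93]
wrist_force: [-2.9, 1.1, 13.5]
width: 0.006
```

```bash
python3 -m inch '[0,0.01,0,0,0,0,0, 0,0.01,0,0,0,0,0, 0,0,0,0,0,0,0, 0,0,0,0,0,0,0, 0,0,0,0,0,0,0]'
```

```text
time_s: 21.75
eef_pos: [0.4802, 0.0056, 0.1543]
orientation: [0.931, 1.361, -0.93]
wrist_force: [-3.0, 0.4, 15.4]
width: 0.008
```

```bash
python3 -m inch '[0,0.01,0,0,0,0,0, 0,0.01,0,0,0,0,0, 0,0,0,0,0,0,0, 0,0,0,0,0,0,0, 0,0,0,0,0,0,0]'
```

```text
time_s: 22.38
eef_pos: [0.4802, 0.0056, 0.1533]
orientation: [0.931, 1.361, -0.93]
wrist_force: [-3.9, -0.0, 16.7]
width: 0.01
```

```bash
python3 -m inch '[0,0.01,0,0,0,0,0, 0,0.01,0,0,0,0,0, 0,0,0,0,0,0,0, 0,0,0,0,0,0,0, 0,0,0,0,0,0,0]'
```

```text
time_s: 23.0
eef_pos: [0.4802, 0.0056, 0.1506]
orientation: [0.931, 1.362, -0.93]
wrist_force: [-0.1, -0.3, 10.3]
width: 0.006
```

The punch snapped: the force dropped from about 17 N to 10.3 N and the tool jumped down. I stop here and lift off.

```bash
python3 -m inch '[0,-0.05,0,0,0,0,0, 0,-0.1,0,0,0,0,0, 0,-0.15,0,0,0,0,0, 0,-0.2,0,0,0,0,0, 0,-0.3,0,0,0,0,0]'
python3 -m inch '[0,-0.8,0,0,0,0,0, 0,-0.8,0,0.5,0,0,0, 0,0,0,0.9,0,0,0, 0,0,0,0.9,0,0,0, 0,0,0,0.7,0,0,0]'
python3 - <<'E'
from h import *
st()
for i in range(2): 
  p,d=arm.get_image('wrist')
cv2.imwrite('pics/w8.png',p[:,:,::-1])
for u,v in [(0,0)]: pass
for n,P in [('cap',[.4805,.0045,.152]),('mag',[.5063,-.0606,.055]),('handle',[.5593,-.195,.089])]:
    u,v=proj('wrist',np.array(P)); print(n,u,v)
    if 0<=v<480: print(pix_d('wrist',u,v,d[int(v),int(u)]))
p,d=arm.get_image('side');cv2.imwrite('pics/s8.png',cv2.resize(p[180:320,260:420,::-1],None,fx=4,fy=4,interpolation=cv2.INTER_CUBIC))
p,d=arm.get_image('top');cv2.imwrite('pics/t8.png',p[:,:,::-1])
E
```

```text
time_s: 23.62
eef_pos: [0.4791, 0.0056, 0.1969]
orientation: [0.93, 1.366, -0.933]
wrist_force: [0.6, 0.1, 0.1]
width: 0.004
time_s: 24.25
eef_pos: [0.5455, -0.1639, 0.2932]
orientation: [0.931, 1.364, -0.932]
wrist_force: [0.4, -0.1, -0.1]
width: 0.002
t 24.25 pos [ 0.5455 -0.1639  0.2932] F [ 0.4 -0.1 -0.1] w 0.002
[[-0.002, 0.932, 0.363], [0.001, 0.363, -0.932], [-1.0, -0.002, -0.001]]
cap 323.44103784664475 -47.27408740357498
mag 323.89482980258964 90.08128100942037
[ 0.5063422  -0.06071701  0.05623991]
handle 324.85823693798704 252.12024081616437
[ 0.5592958  -0.19498966  0.08903538]
```

View pics/w8.png

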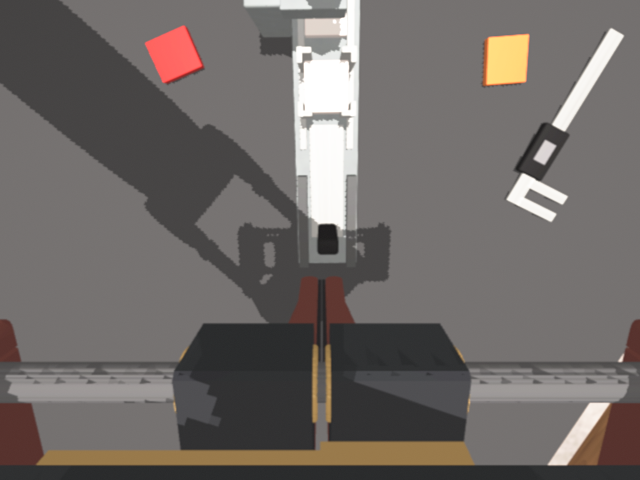

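View pics/s8.png

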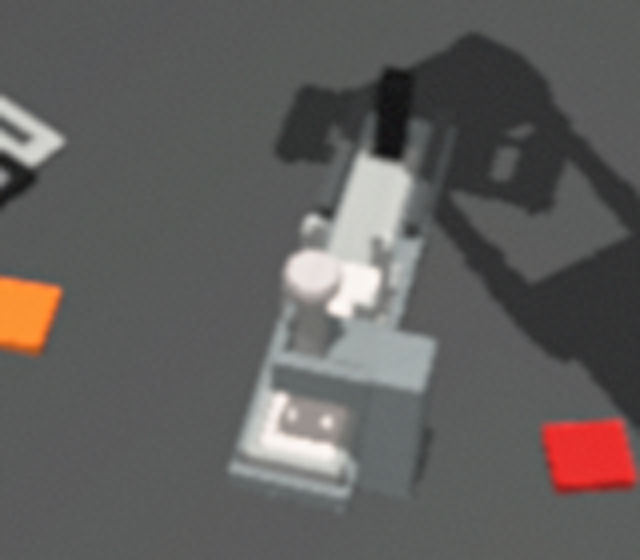

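View pics/t8.png

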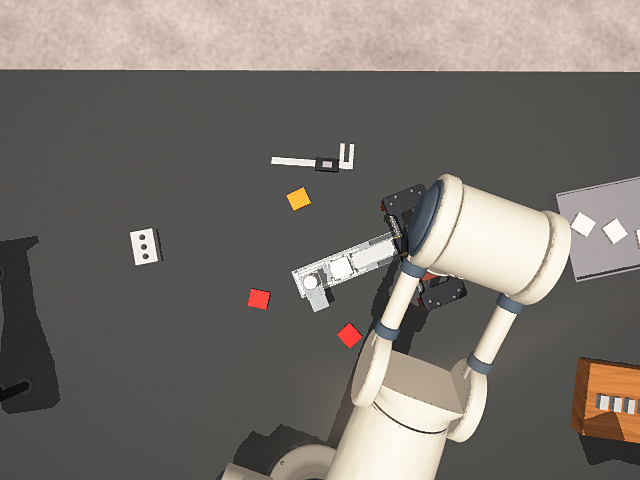

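The wrist view shows the handle at (327,240), back, and the stack top in the magazine at (325,88), z = 56 mm. The side view shows the white coupon under the punch at (290,430 in the crop). In the top view the caliper and block are where they were. I check the cap height, then hand in.

Run:
```python
from h import *
p,d=arm.get_image('top')
for u,v in [(310,281),(311,282),(341,266)]: print(pix_d('top',u,v,d[v,u]))
p,d=arm.get_image('side')
cv2.imwrite('pics/s9.png',p[:,:,::-1])
st()
```

```text
[0.48305597 0.00533488 0.15213941]
[0.48104179 0.00336534 0.15143077]
[ 0.51090228 -0.06225076  0.0560608 ]
t 24.55 pos [ 0.5453 -0.1612  0.2935] F [ 0.2  1.3 -0.9] w 0.007
[[-0.0, 0.931, 0.364], [0.001, 0.364, -0.931], [-1.0, -0.0, -0.001]]
```

View pics/s9.png

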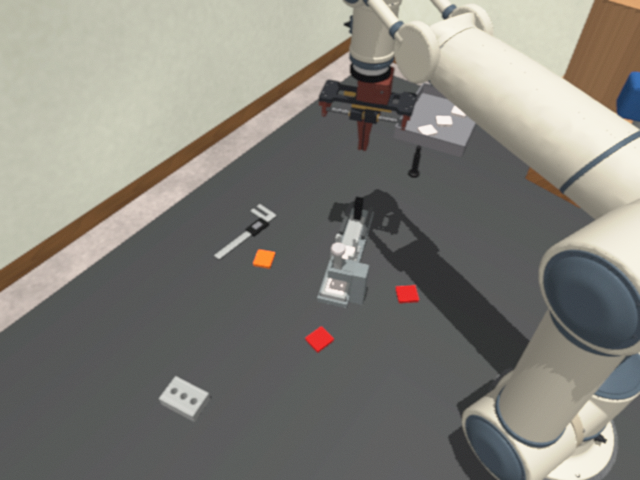

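The standoff still stands at (415,160), and the cap is up at z = 152 mm. Handing in.

```bash
python3 -c "
from workcell import arm
print(arm.hand_in())"
```

```text
the job is handed in; nothing more can be done
None
```

The bottom coupon was fed home and punched, and the job was handed in at about 24.6 s.

- **Feed:** I gripped the slide handle and pushed until the force rose to about 12 N at the end stop. I then drew the slide back 82 mm, where I felt the back stop, and released it.
- **Punch:** I pressed the cap straight down in small steps with shut fingers. The force rose from about 4 N to about 17 N, then dropped to about 10 N with a jump down of 2.7 mm. I took that as the snap, stopped there and lifted off. The highest reading was 16.7 N, well under 30 N.

Last checks before handing in:
- **Cap:** up, at about 152 mm.
- **Stack:** the top measured about 56 mm (55 expected), one coupon lower than at the start.
- **Slide handle:** at its back position.
- **Coupon:** white plastic is visible under the punch.
- **Bystanders:** caliper, setup block and standoff look unmoved.
- **Arm:** clear of everything.

No check failed or disagreed. The trip was judged only from the force drop and the jump, since the pin itself cannot be seen. The coupon's exact position under the punch was not measured; I relied on the end stop and the 82 mm of slide travel.

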